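# Scoop a culture dish out from under a bench riser

## Robot

A 6-joint arm with a two-finger parallel gripper is mounted at the origin on the work surface. World frame = base frame: x ahead of the robot, y to its left, z up, the work surface at z = 0. Lengths are in mm, angles in rad, forces in N, time in s.
With the tool pointing down it reaches from about 350 to 775 mm from the base axis. Payload 7.3 kg.
Tool frame: the origin (TCP) lies between the finger pads; the fingertips stand 14 mm ahead of it and the grasp point (between the pads) lies 5 mm behind it; z points along the fingers, y is the line along which they close (so a half turn about z gives the same grasp; the last joint's range is limited). The gripper opens to 92 mm and grips with 3 to 60 N. Pads are 19 mm wide; open, the fingers measure 130 mm over their backs; the gripper's body (75 mm by 190 mm) begins 47 mm behind the grasp point.
Start: joints at [1.014, 0.342, 1.524, -0, 1.275, -0.146], TCP at [209.642, 481.346, 240.741] pointing down, gripper open.
Joint ranges: [-2.53, 2.53], [-0.77, 2.02], [0.04, 2.7], [-1, 4.14], [0.28, 2.66], [-3.11, 3.11]. Speed limits (rad/s): [2.57, 2.57, 3.14, 3.14, 3.14, 3.14].

## Interface

Orientations are given as [roll, pitch, yaw] about the fixed x, y, z axes, in that order (R = Rz(yaw) Ry(pitch) Rx(roll)).
In Python, from plant import get_obs, cams, close_job gives the robot as it stands. The module is installed in compiled form; this text tells all that it offers.
- The arm moves only by the shell command python3 -m creep 'ROWS'. ROWS is JSON, a list of rows, each an object of numbers: "hand": the opening, from 0 (shut) to 1 (fully open); "tx", "ty", "tz": the shift along the tool's x, y, z in m; "spin": the turn about the tool's z in degrees. In form: [{"hand": .., "tx": .., "ty": .., "tz": .., "spin": ..}, ...]. A call has 1 to 5 rows; each row shifts and turns the commanded pose from where the row before left it, along the tool's axes as they then stand; what a row does not reach is not made up. A row lasts 1/8 s, in which the tool goes at most 62.5 mm and 10.7 degrees, less where a joint would pass 70% of its speed; a pose out of reach is approached as far as the arm can. A call is refused whole if a number of a shift passes 0.0625 or a number of a turn 10.7, either way. A call with a gripper value outside its range is refused whole. The fingers move at their own pace and stop on an object; the grip force is fixed at half the most. Time passes only in rows, so rows that do not move let the fingers close. It gives the time, the measured TCP pose, the force, the opening and the grip force at its end, in the units of the state.
- get_obs(): the state, without advancing time (a new reading comes with each control period).
- cams.capture(name): name is "scene" or "top" or "wrist"; returns a dict with "color" (480x640x3 uint8, red, green, blue), "K" (3x3 intrinsics, pixels), "R" (3x3) and "t" (3): a world point X has camera coordinates R X + t. Camera axes: x right, y down, z forward; pixel columns grow to the right and rows downward; lengths in mm; the calibration is good to about 2 mm. A picture is of the moment at which its call begins. There is no depth.
- close_job(): hands the job in; it is judged then, once.
The state is a dict: "time": time; "joint_positions": joint angles; "dq": joint speeds; "tau": joint torques, N m; "tool_pos": TCP position; "tcp_rot": TCP orientation; "contact_force": force on the tool from outside, world axes, zero at the start; "moment": the same for the moment, N m; "grip_width": finger opening in mm; "finger_force": force on a finger pad.
Only numpy, scipy, OpenCV 4.12 (cv2) and the standard library are available. Lean on these libraries where they do the work, as an engineer would, in place of code of your own. Each camera call takes 0.05 s, during which the arm holds its last target. There are 200 camera calls.

## Task

A culture dish has slid beneath the low clear riser on the bench, where no hand fits, and the flat dish scoop has been shoved under the same riser handle first. Pull the scoop out, turn it round and take it again by its handle, then slide it under the lip and gently on until the dish sits fully in its pan while still beneath the riser. Draw the loaded scoop out and leave it lying flat on the bench with the dish resting in its pan over the middle of the white paper pad; keep the dish upright and do not press it hard against the riser, and leave the bottles and the dish stack where they are.

Things in the scene. Friction and masses are not known exactly. Their poses are not given: they have to be found in the camera images.
- shelf: The riser, fixed: clear acrylic plate 180 mm deep (x), 340 wide (y), underside 50 and top 62 mm above the bench, on two 10 mm blue side panels. Origin: on the bench below the middle of its front lip (the edge nearest the robot); +x runs level in under it, +y left, z up. Open at the front. The dish lies in its left or right half (y about +75 or -75 mm), the scoop in the other.
- stop (a point): Middle of the front face of the aluminium stop rail that crosses the full width under the riser, 100 mm behind the lip, 10 to 34 mm above the bench (this point 22 mm); axes as the riser. The dish cannot pass it; the scoop's thin front (up to the sill and 10 mm behind it) fits beneath it.
- scoop: Loose flat steel dish scoop, 200 mm long, pan 86 mm wide, about 240 g, lying level by itself. Origin: on its underside below the handle, 30 mm from the handle's end; +x points along it to the thin tip, z up. It starts with the handle pointing in under the riser: only the pan and 15 to 35 mm of handle stick out. To push the pan in under the riser it must be held near the handle's end.
- tip (a point): Middle of the scoop's thin front edge (2 mm thick), 170 mm ahead of the scoop's origin, on the underside. From it a ramp climbs to a 6 mm high sill 17 mm back; behind the sill lies the pan.
- grip (a point): Grip point near the end of the scoop's handle, 18 mm above the underside, 10 mm behind the scoop's origin. The handle is a straight grey plastic bar, 22 mm wide, 8 to 28 mm above the underside, from 30 mm behind the origin to 82 mm ahead of it (the heel wall), with a foot under its end.
- pocket (a point): Middle of the scoop's pan, 118 mm ahead of the scoop's origin, on the pan floor 3 mm above the underside. The pan is 65 mm long and 70 mm wide inside: sill in front, a 20 mm high side rail on each side, a 20 mm high heel wall behind.
- rail_left (a point): Middle of the top edge of the scoop's side rail at its +y side, 110 mm ahead of the origin, 39 mm aside, 20 mm high. The rail is 8 mm thick and 60 mm long and can be gripped from above; the pan floor beside it is 3 mm high.
- rail_right (a point): The same on the scoop's -y side.
- dish: Closed flat culture dish, clear with dark purple filling, 60 mm across, 16 mm high, bottom edge bevelled, about 45 g, loose, lying flat up to 25 mm short of the stop rail. Origin: centre of its underside. Pushed by the scoop's tip it slides ahead to the stop, climbs the ramp and drops behind the sill into the pan; then the heel wall presses it on the stop: the force rises firmly.
- pad: White paper pad, 200 x 200 mm, under 1 mm thick and flat on the bench (things slide over it freely). Origin: its centre. It lies to the left or to the right of the riser's front.
- bottle: Bystander: sample bottle, 64 mm in diameter, 135 mm high, standing on the bench on the side opposite to the pad. Origin: centre of its underside.
- shelf_bottle: Bystander: the same kind of bottle standing on the rear part of the riser.
- stack: Bystander: stack of four culture dishes in one piece, 60 mm in diameter, 66 mm high, standing on the rear part of the riser. Origin: centre of its underside.
There are look-alikes about, which are no part of the job. Leave any black or brown look-alike of the scoop alone.

How it is judged (in metres and radians):
On the way, in this order (a step that is already met when the one before it is completed fails the run):
1. the scoop has been drawn out from under the riser (its origin 30 mm in front of the lip) (x of scoop in the frame of shelf below -0.03 m), for 0.1 s.
2. the dish sits in the scoop's pan while still beneath the riser (x of dish in the frame of scoop between 0.108 and 0.128 m and y of dish in the frame of scoop between -0.01 and 0.01 m and z of dish in the frame of scoop between 0 and 0.0065 m and x of dish in the frame of shelf above 0.035 m), for 0.1 s.
At the end, for the whole second after the job is handed in: The scoop lies flat (within 0.06 rad) on the bench, at rest and let go, with the dish lying level (within 0.12 rad) in its pan (dish centre within 10 mm of the middle of the pan both ways, resting at pan floor height), and the dish's centre is within 60 mm of the centre of the paper pad (x of dish in the frame of scoop between 0.108 and 0.128 m and y of dish in the frame of scoop between -0.01 and 0.01 m and z of dish in the frame of scoop between 0 and 0.0065 m and horizontal distance between dish and pad below 0.06 m and angle between dish's own z axis and vertical below 0.12 rad and angle between scoop's own z axis and vertical below 0.06 rad and height (world z) of scoop below 0.006 m and linear speed of each of scoop, dish below 0.02 m/s); the robot touches nothing.
It fails at once if a bottle or the dish stack is moved by more than 25 mm or tipped (distance of any of bottle, shelf_bottle, stack from where it was at the start of the episode above 0.025 m or angle between any of bottle, shelf_bottle, stack's own z axis and vertical above 0.3 rad).
It fails at once if the dish is tipped over (more than 0.7 rad) (angle between dish's own z axis and vertical above 0.7 rad).
It fails at once if the dish is pressed against the riser with more than 30 N (contact force between dish and shelf above 30 N).
It also fails if it takes over 72 s, if anything falls off the work surface, if the arm or the gripper's body presses on something with over 40 N, if the wrist force passes 120 N, or if a joint passes its speed limit or range.

## Working session

There is one attempt and no reset: what is moved stays moved. The work goes in short steps, Python scripts to look and compute and a shell command to move; the robot and the scene stay as the last step left them, time stands still between calls to the robot, and variables do not carry over. Pictures are saved under pics/ and viewed, at most 10 in all, crops included, and the job is handed in when it is done.

```bash
mkdir -p pics; cat > h.py <<'E'
import numpy as np, cv2
from plant import get_obs, cams
def cap(n):
    c=cams.capture(n); c={k:np.array(v) for k,v in c.items()}; return c
def save(c,f): cv2.imwrite('pics/'+f,c['color'][:,:,::-1])
def ray(c,u,v):
    d=c['R'].T@np.linalg.inv(c['K'])@np.array([u,v,1.]); o=-c['R'].T@c['t']; return o,d
def plane(c,u,v,z):
    o,d=ray(c,u,v); return o+d*(z-o[2])/d[2]
def proj(c,X):
    p=c['K']@(c['R']@np.array(X,float)+c['t']); return p[:2]/p[2]
E
python3 - <<'E'
from h import *
o=get_obs(); print(o['time'],o['tool_pos'],o['tcp_rot'],o['contact_force'],o['grip_width'])
a=cap('scene');b=cap('top'); save(a,'s1.png');save(b,'t1.png')
np.save('top1.npy',b,allow_pickle=True);np.save('sc1.npy',a,allow_pickle=True)
for c in(a,b): print(-c['R'].T@c['t'],c['K'][0,0])
E
```

```text
0.0 [209.40291732 481.00760211 240.04071087] [-3.14006887e+00 -2.35468900e-04  2.73085064e+00] [ 0.13761804  0.78957934 -0.490068  ] 91.6132307683251
[969.93330828 680.39360162 806.11424307] 441.95831876486466
[ 342.55785477  -94.78715446 1437.48393758] 480.17150274504667
```

View pics/t1.png

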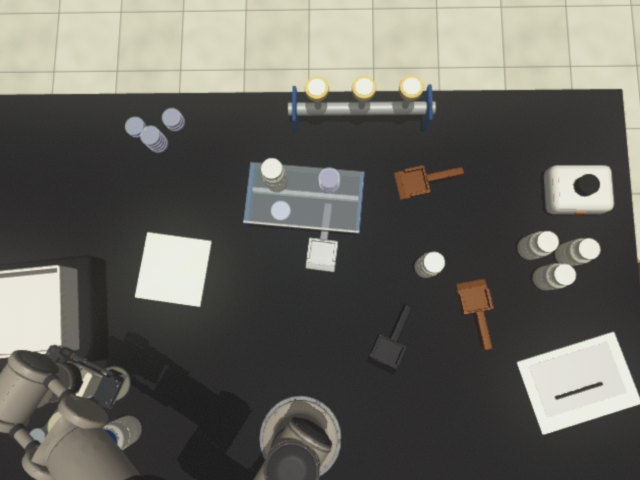

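View pics/s1.png

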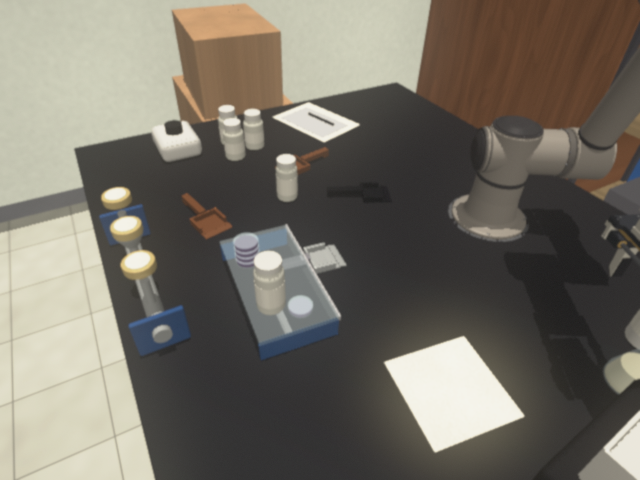

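The top view shows the steel scoop with its pan at (322,252) and handle going in under the riser at (327,210). The look-alikes are brown at (412,183) and (475,298), and black at (390,350). The dish is at (281,211). The pad is at (174,269); the sheet at (580,383) is framed with a pen on it, so it isn't the pad. I choose the steel scoop and check it in a close crop.

```bash
python3 - <<'E'
from h import *
b=np.load('top1.npy',allow_pickle=True).item()
im=b['color'][:,:,::-1]
cv2.imwrite('pics/c1.png',cv2.resize(im[155:280,235:375],None,fx=4.7,fy=4.7,interpolation=cv2.INTER_CUBIC))
g=cv2.cvtColor(im,cv2.COLOR_BGR2GRAY)
def rect(x0,x1,y0,y1,th,z):
    m=np.zeros_like(g); m[y0:y1,x0:x1]=(g[y0:y1,x0:x1]>th)*255
    cs,_=cv2.findContours(m,cv2.RETR_EXTERNAL,cv2.CHAIN_APPROX_NONE); c=max(cs,key=cv2.contourArea)
    r=cv2.minAreaRect(c); print(r); print([plane(b,*p,z)[:2].round(1) for p in cv2.boxPoints(r)],plane(b,*r[0],z).round(1))
rect(120,225,220,320,130,0)
rect(300,345,238,280,110,10)
print('dish',plane(b,281,211,8).round(1))
E
```

```text
((172.81082153320312, 268.6351318359375), (66.91039276123047, 68.38997650146484), 9.462322235107422)
[array([402.2, 501.7]), array([608.5, 478.6]), array([574.1, 273.7]), array([369.7, 300.5])] [487.6 388.4   0. ]
((321.4769592285156, 253.68463134765625), (29.396230697631836, 32.24903106689453), 7.125016689300537)
[array([489. , -12.7]), array([585.9, -24.1]), array([ 574.7, -112.1]), array([478. , -99.9])] [531.7 -62.2  10. ]
dish [663.2  61.5   8. ]
```

View pics/c1.png

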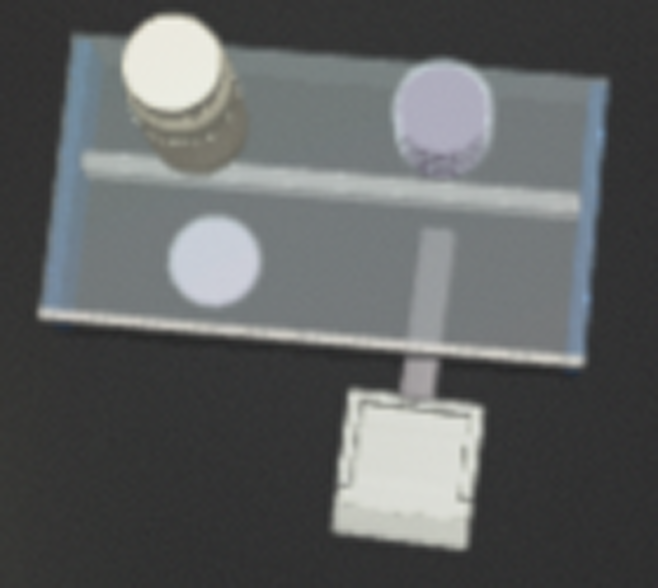

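The crop shows the steel scoop: tip edge at crop (400,540), handle end at (437,230), dish at (215,260), lip from (40,315) to (583,360), stop rail around y=180. The choice is confirmed.

```bash
cat >> h.py <<'E'
def yawmat(a): return np.array([[np.cos(a),-np.sin(a)],[np.sin(a),np.cos(a)]])
def steps(tx,ty,o=None):
    "tool-axis shift of world xy goal"
    from scipy.spatial.transform import Rotation as Rr
    o=o or get_obs(); R=Rr.from_euler('xyz',o['tcp_rot']).as_matrix()
    return R
def delta(goal):
    o=get_obs(); R=steps(0,0,o); return (R.T@(np.array(goal)-o['tool_pos'])).round(1), o['tcp_rot'].round(4)
E
python3 - <<'E'
from h import *
b=np.load('top1.npy',allow_pickle=True).item()
p=lambda u,v,z: plane(b,235+u/4.7,155+v/4.7,z)[:2].round(1)
L,R=p(40,317,60),p(583,362,60); print('lip',L,R,(L+R)/2,np.linalg.norm(L-R)); d=L-R; print('yaw shelf',np.arctan2(-d[0],d[1]))
print('back',p(72,37,62),p(607,80,62))
t=p(400,540,1);h=p(437,230,28);print('tip',t,'handle end',h,np.linalg.norm(t-h),np.arctan2(*(t-h)[::-1]))
print('rails',p(346,440,20),p(474,450,20),'dish',p(215,260,16))
print('stop',p(85,172,34),p(578,214,34))
o=get_obs();Rt=steps(0,0);print(Rt.round(3)); w=cap('wrist'); print((-w['R'].T@w['t']).round(1),o['tool_pos'], (w['R']@Rt).round(3))
E
```

```text
lip [617.6 165.5] [ 588.5 -172.5] [603.05  -3.5 ] 339.2503647750434
yaw shelf -0.08588289596950599
back [797.9 149.3] [ 768.1 -189. ]
tip [483.7 -58. ] handle end [680.  -81.8] 197.73752805170798 3.0209385579661436
rails [545.6 -24. ] [ 539.2 -105.3] dish [663.6  61.4]
stop [717.4 143.8] [ 688.7 -171.6]
[[-0.917  0.399 -0.001]
 [ 0.399  0.917 -0.001]
 [ 0.    -0.001 -1.   ]]
[133.2 514.1 383.8] [209.4394883  481.02369157 240.11610633] [[-0.001  1.    -0.   ]
 [-0.953 -0.001 -0.302]
 [-0.302 -0.     0.953]]
```

```bash
python3 -m creep '[{"hand":0.5,"spin":-8.3},{"hand":0.5,"spin":-8.3},{"hand":0.5}]'; python3 -c "
from h import *
print(delta([547.5,-26.4,100]))"
```

```text
(array([-512.6, -330.1,  140.5]), array([-3.1405e+00, -2.0000e-04,  2.7308e+00]))invalid input at $[0]: expected keys hand, tx, ty, tz, spin
```

```bash
python3 -m creep '[{"hand":0.5,"tx":0,"ty":0,"tz":0,"spin":-8.3},{"hand":0.5,"tx":0,"ty":0,"tz":0,"spin":-8.3},{"hand":0.5,"tx":0,"ty":0,"tz":0,"spin":0}]'; python3 -c "
from h import *
print(delta([547.5,-26.4,100]))"
```

```text
time: 0.52
tool_pos: [209.6, 481.2, 240.5]
tcp_rot: [-3.141, -0.0, 3.019]
contact_force: [-0.0, 0.9, 1.2]
grip_width: 66.3
finger_force: 0.0
(array([-397.4, -462.5,  140.6]), array([-3.1412e+00, -2.0000e-04,  3.0192e+00]))
```

```bash
python3 -m creep '[{"hand":0.4,"tx":-0.04,"ty":-0.046,"tz":0.01,"spin":0},{"hand":0.4,"tx":-0.04,"ty":-0.046,"tz":0.01,"spin":0},{"hand":0.4,"tx":-0.04,"ty":-0.046,"tz":0.01,"spin":0},{"hand":0.4,"tx":-0.04,"ty":-0.046,"tz":0.01,"spin":0},{"hand":0.4,"tx":-0.04,"ty":-0.046,"tz":0.01,"spin":0}]' >/dev/null;  python3 -m creep '[{"hand":0.4,"tx":-0.04,"ty":-0.046,"tz":0.01,"spin":0},{"hand":0.4,"tx":-0.04,"ty":-0.046,"tz":0.01,"spin":0},{"hand":0.4,"tx":-0.04,"ty":-0.046,"tz":0.01,"spin":0},{"hand":0.4,"tx":-0.04,"ty":-0.046,"tz":0.01,"spin":0},{"hand":0.4,"tx":0,"ty":0,"tz":0,"spin":0}]'; python3 -c "
from h import *
print(delta([547.5,-26.4,100]))
c=cap('wrist');save(c,'w1.png');np.save('w1.npy',c,allow_pickle=True)
print(proj(c,[547.5,-26.4,20]),proj(c,[484,-58,0]))"
```

```text
time: 1.78
tool_pos: [518.4, 23.5, 149.6]
tcp_rot: [-3.141, -0.0, 3.012]
contact_force: [-0.2, 0.7, -0.1]
grip_width: 36.7
finger_force: 0.0
(array([-35.3, -45.7,  49.6]), array([-3.1411e+00, -5.0000e-04,  3.0122e+00]))
[268.44630228 271.30921239] [219.37354649 193.65878533]
```

View pics/w1.png

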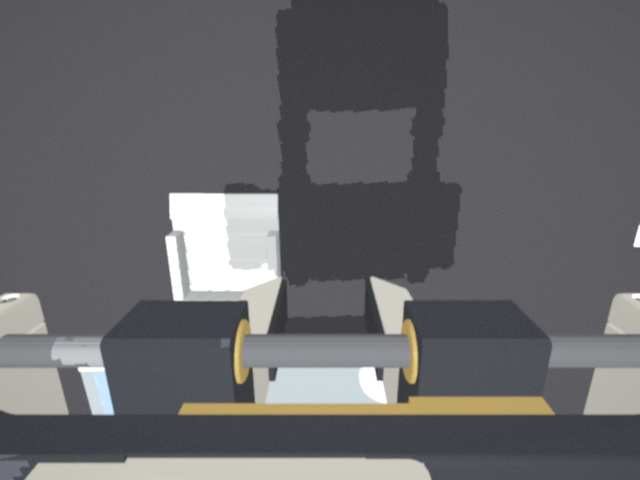

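The wrist picture shows the pan with its tip edge from (170,194) to (277,194) and the right rail at (273,265), about 3 mm to the +y side of my estimate. I correct to y=-23.5.

```bash
python3 -m creep '[{"hand":0.4,"tx":-0.018,"ty":-0.021,"tz":0.03,"spin":-0.5},{"hand":0.4,"tx":-0.017,"ty":-0.021,"tz":0.03,"spin":0},{"hand":0.4,"tx":0,"ty":0,"tz":0.04,"spin":0},{"hand":0.4,"tx":0,"ty":0,"tz":0.015,"spin":0},{"hand":0.4,"tx":0,"ty":0,"tz":0,"spin":0}]'; python3 -c "
from h import *
print(delta([547.5,-23.5,20]))"
```

```text
time: 2.45
tool_pos: [546.2, -17.7, 35.5]
tcp_rot: [3.141, -0.002, 3.03]
contact_force: [1.1, 0.0, 1.1]
grip_width: 36.7
finger_force: 0.0
(array([-2. , -5.6, 15.5]), array([ 3.1413e+00, -1.8000e-03,  3.0298e+00]))
```

```bash
python3 -m creep '[{"hand":0.4,"tx":-0.002,"ty":-0.0055,"tz":0.005,"spin":0},{"hand":0.4,"tx":0,"ty":0,"tz":0.01,"spin":0},{"hand":0,"tx":0,"ty":0,"tz":0,"spin":0},{"hand":0,"tx":0,"ty":0,"tz":0,"spin":0},{"hand":0,"tx":0,"ty":0,"tz":0,"spin":0}]'; python3 -m creep '[{"hand":0,"tx":0,"ty":0,"tz":0,"spin":0},{"hand":0,"tx":0,"ty":0,"tz":0,"spin":0}]'
```

```text
time: 3.08
tool_pos: [548.4, -24.6, 21.0]
tcp_rot: [3.142, 0.0, 3.029]
contact_force: [0.9, 0.1, -0.1]
grip_width: 11.1
finger_force: 0.0
time: 3.32
tool_pos: [548.3, -24.5, 21.0]
tcp_rot: [3.141, 0.0, 3.029]
contact_force: [-1.4, 0.1, 1.9]
grip_width: 7.7
finger_force: 30.0
```

```bash
python3 -m creep '[{"hand":0,"tx":0.015,"ty":0,"tz":0,"spin":0},{"hand":0,"tx":0.028,"ty":0,"tz":0,"spin":0},{"hand":0,"tx":0.03,"ty":0,"tz":0,"spin":0},{"hand":0,"tx":0.03,"ty":0,"tz":0,"spin":0},{"hand":0,"tx":0.027,"ty":0,"tz":0,"spin":0}]'; python3 -m creep '[{"hand":0,"tx":0,"ty":0,"tz":0,"spin":0},{"hand":0,"tx":0,"ty":0,"tz":0,"spin":3},{"hand":0,"tx":0,"ty":0,"tz":0,"spin":6},{"hand":0,"tx":0,"ty":0,"tz":0,"spin":6}]'; python3 -c "
from h import *
c=cap('top');save(c,'t2.png');cv2.imwrite('pics/c2.png',cv2.resize(c['color'][150:400,220:400,::-1],None,fx=2.3,fy=2.3))"
```

```text
time: 3.95
tool_pos: [418.6, -10.0, 20.9]
tcp_rot: [-3.141, 0.001, 3.029]
contact_force: [1.8, -0.6, -1.9]
grip_width: 7.7
finger_force: 30.0
time: 4.45
tool_pos: [420.5, -10.3, 20.9]
tcp_rot: [3.141, 0.002, 2.764]
contact_force: [0.4, -1.0, 0.7]
grip_width: 7.6
finger_force: 30.0
```

View pics/c2.png

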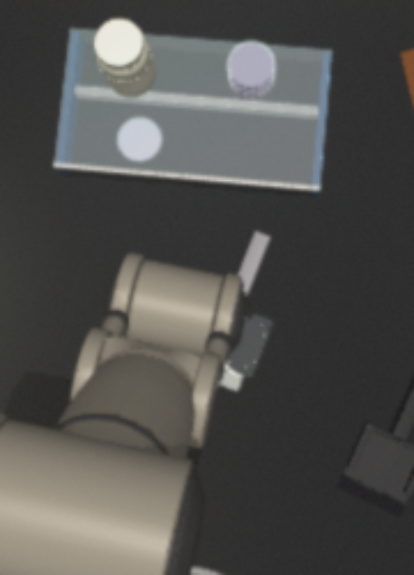

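The picture shows the riser with the dish still at (140,138). The scoop is clear of the lip at (187), its handle end at (262,235). I continue the turn.

```bash
python3 -m creep '[{"hand":0,"tx":0,"ty":0,"tz":0,"spin":8},{"hand":0,"tx":0,"ty":0,"tz":0,"spin":8},{"hand":0,"tx":0,"ty":0,"tz":0,"spin":8},{"hand":0,"tx":0,"ty":0,"tz":0,"spin":8},{"hand":0,"tx":0,"ty":0,"tz":0,"spin":8}]'; python3 -m creep '[{"hand":0,"tx":0,"ty":0,"tz":0,"spin":8},{"hand":0,"tx":0,"ty":0,"tz":0,"spin":8},{"hand":0,"tx":0,"ty":0,"tz":0,"spin":8},{"hand":0,"tx":0,"ty":0,"tz":0,"spin":8},{"hand":0,"tx":0,"ty":0,"tz":0,"spin":8}]';python3 -m creep '[{"hand":0,"tx":0,"ty":0,"tz":0,"spin":8},{"hand":0,"tx":0,"ty":0,"tz":0,"spin":8},{"hand":0,"tx":0,"ty":0,"tz":0,"spin":8},{"hand":0,"tx":0,"ty":0,"tz":0,"spin":8},{"hand":0,"tx":0,"ty":0,"tz":0,"spin":8}]'; python3 -m creep '[{"hand":0,"tx":0,"ty":0,"tz":0,"spin":8},{"hand":0,"tx":0,"ty":0,"tz":0,"spin":8},{"hand":0,"tx":0,"ty":0,"tz":0,"spin":8},{"hand":0,"tx":0,"ty":0,"tz":0,"spin":8},{"hand":0,"tx":0,"ty":0,"tz":0,"spin":8}]'
```

```text
time: 5.12
tool_pos: [420.3, -10.3, 20.9]
tcp_rot: [3.14, 0.001, 2.067]
contact_force: [0.7, -0.8, 1.3]
grip_width: 8.2
finger_force: 30.0
time: 5.75
tool_pos: [420.1, -10.3, 20.9]
tcp_rot: [3.14, 0.0, 1.369]
contact_force: [-0.8, -1.6, 1.5]
grip_width: 7.7
finger_force: 30.0
time: 6.38
tool_pos: [419.8, -10.3, 20.9]
tcp_rot: [3.141, -0.0, 0.671]
contact_force: [-1.1, -1.5, 4.0]
grip_width: 7.3
finger_force: 30.0
time: 7.0
tool_pos: [419.5, -10.2, 20.9]
tcp_rot: [3.141, -0.0, -0.027]
contact_force: [-1.2, -0.1, 4.1]
grip_width: 7.7
finger_force: 30.1
```

```bash
python3 -m creep '[{"hand":0,"tx":0,"ty":0,"tz":0,"spin":3.4},{"hand":0,"tx":0.024,"ty":-0.013,"tz":0,"spin":0},{"hand":0,"tx":0.024,"ty":-0.013,"tz":0,"spin":0},{"hand":0,"tx":0.024,"ty":-0.013,"tz":0,"spin":0},{"hand":0,"tx":0.024,"ty":-0.013,"tz":0,"spin":0}]'; python3 -m creep '[{"hand":0,"tx":0,"ty":0,"tz":0,"spin":0},{"hand":0.5,"tx":0,"ty":0,"tz":0,"spin":0},{"hand":0.5,"tx":0,"ty":0,"tz":0,"spin":0},{"hand":0.5,"tx":0,"ty":0,"tz":-0.04,"spin":0},{"hand":0.5,"tx":0,"ty":0,"tz":-0.05,"spin":0}]'; python3 -m creep '[{"hand":0.5,"tx":-0.05,"ty":0,"tz":-0.05,"spin":0},{"hand":0.5,"tx":-0.06,"ty":0,"tz":-0.04,"spin":0},{"hand":0.5,"tx":-0.04,"ty":-0.02,"tz":0,"spin":0},{"hand":0.5,"tx":0,"ty":-0.02,"tz":0,"spin":0},{"hand":0.5,"tx":0,"ty":0,"tz":0,"spin":0}]'; python3 -c "
from h import *
c=cap('wrist');save(c,'w2.png');np.save('w2.npy',c,allow_pickle=True)
c=cap('top');np.save('top2.npy',c,allow_pickle=True);cv2.imwrite('pics/c3.png',cv2.resize(c['color'][180:380,220:400,::-1],None,fx=2.5,fy=2.5))
import numpy as np
a=cv2.imread('pics/w2.png');b=cv2.imread('pics/c3.png')
b=cv2.resize(b,(int(b.shape[1]*300/b.shape[0]),300)); a=cv2.resize(a,(400,300))
s=cap('scene');cv2.imwrite('pics/m3.png',np.vstack([np.hstack([a,b]),np.zeros((0,a.shape[1]+b.shape[1],3),np.uint8)]))"
```

```text
time: 7.62
tool_pos: [519.5, 34.0, 20.8]
tcp_rot: [3.141, 0.001, -0.082]
contact_force: [-3.2, -1.7, 3.9]
grip_width: 7.5
finger_force: 30.0
time: 8.25
tool_pos: [517.4, 33.4, 110.6]
tcp_rot: [-3.142, 0.004, -0.085]
contact_force: [1.4, -0.2, -0.4]
grip_width: 42.9
finger_force: 0.0
time: 8.88
tool_pos: [386.0, 85.4, 189.7]
tcp_rot: [-3.141, -0.0, -0.083]
contact_force: [-0.2, -0.6, -0.1]
grip_width: 45.5
finger_force: 0.0
```

View pics/m3.png

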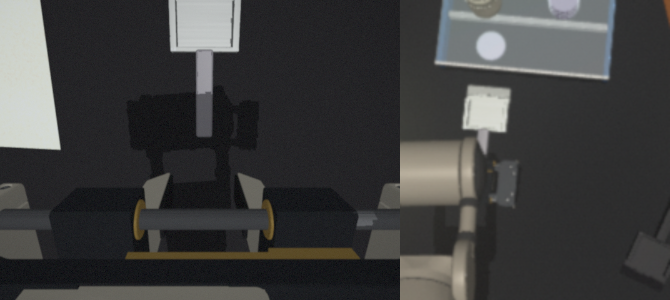

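The handle runs straight at x≈326 in full-resolution wrist pixels, from the heel at y≈82 to its end at y≈218. The dish is still under the riser, ahead of the scoop.

```bash
python3 - <<'E'
from h import *
w=np.load('w2.npy',allow_pickle=True).item()
im=w['color'].astype(int); 
for v in (100,140,180,210):
    r=im[v].sum(1); xs=np.where(r[290:370]>200)[0]+290; print(v,xs.min() if len(xs) else 0,xs.max() if len(xs) else 0, (plane(w,(xs.min()+xs.max())/2,v,28).round(1) if len(xs) else ''))
e=plane(w,326.5,218,28);print('end',e)
for z in (0,): print(plane(w,169*1.6,51*1.6,0),plane(w,239*1.6,51*1.6,0))
t=np.load('top2.npy',allow_pickle=True).item(); g=cv2.cvtColor(t['color'],cv2.COLOR_RGB2GRAY)
# pan: bright blob ~ (crop 486,108)->full
m=np.zeros_like(g); m[208:242,255:300]=(g[208:242,255:300]>110)*255
cv2.imwrite('pics/p.png',cv2.resize(t['color'][190:250,240:310,::-1],None,fx=9,fy=9,interpolation=cv2.INTER_CUBIC))
E
```

```text
100 313 340 [478.2  77.1  28. ]
140 314 340 [448.1  79.2  28. ]
180 314 338 [416.2  82.6  28. ]
210 314 338 [390.8  84.7  28. ]
end [383.75328236  84.90656569  28.        ]
[497.53315089 122.37965289   0.        ] [489.72815419  29.23809292   0.        ]
```

View pics/p.png

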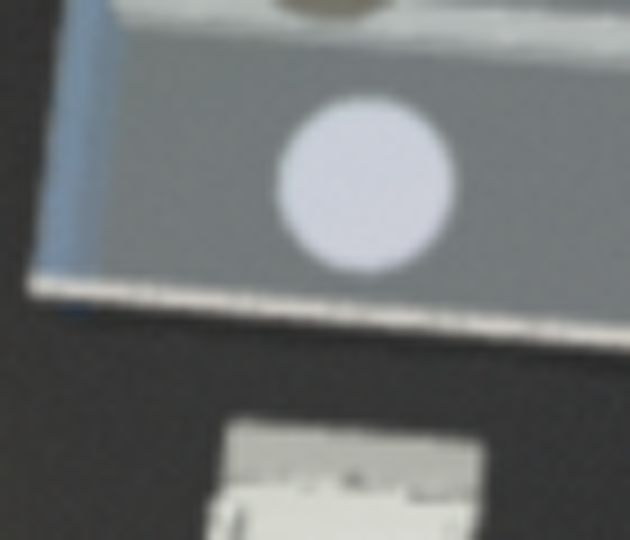

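The crop shows the dish centred at (366,184) and the scoop tip edge's middle at (355,429), parallel to the lip.

```bash
python3 - <<'E'
from h import *
t=np.load('top2.npy',allow_pickle=True).item()
p=lambda u,v,z: plane(t,240+u/9,190+v/9,z)[:2]
tip=p(355,429,2); d=p(366,184,16); l,r=p(228,418,2),p(485,440,2)
print('tip',tip,'dish',d,'tip edge yaw',np.arctan2(-(l-r)[0],(l-r)[1]),np.linalg.norm(l-r))
R=yawmat(-.086); S=np.array([603.05,-3.5])
for n,q in(('tip',tip),('dish',d),('end',np.array([383.75,84.9])),('tipfromend',np.array([383.75,84.9])+R@[200,0])): print(n,R.T@(q-S))
g=np.array([383.75,84.9])+R@[20,0]; print('grip',g,delta([*g,60]))
E
```

```text
tip [581.88629172  65.73386235] dish [663.17465728  61.66496132] tip edge yaw -0.08768222615051165 87.36899338651614
tip [-27.03226855  67.1601571 ]
dish [54.30517216 70.08847888]
end [-226.08256055   69.23673748]
tipfromend [-26.08256055  69.23673748]
grip [403.67608557  83.1821194 ] (array([ 17.1,  -0.2, 129.3]), array([ 3.1414e+00,  6.0000e-04, -8.4600e-02]))
```

```bash
python3 -m creep '[{"hand":0.5,"tx":0.017,"ty":0,"tz":0.05,"spin":0},{"hand":0.5,"tx":0,"ty":0,"tz":0.05,"spin":0},{"hand":0.5,"tx":0,"ty":0,"tz":0.04,"spin":0},{"hand":0.5,"tx":0,"ty":0,"tz":0.02,"spin":0},{"hand":0.5,"tx":0,"ty":0,"tz":0,"spin":0}]'; python3 -m creep '[{"hand":0.5,"tx":0,"ty":0,"tz":0.012,"spin":0},{"hand":0.5,"tx":0,"ty":0,"tz":0,"spin":0},{"hand":0.1,"tx":0,"ty":0,"tz":0,"spin":0},{"hand":0,"tx":0,"ty":0,"tz":0,"spin":0},{"hand":0,"tx":0,"ty":0,"tz":0,"spin":0}]'; python3 -c "
from h import *
print(delta([403.7,83.2,17]))"
```

```text
time: 9.65
tool_pos: [402.7, 82.9, 28.2]
tcp_rot: [3.141, 0.004, -0.085]
contact_force: [0.1, 0.7, 0.4]
grip_width: 46.1
finger_force: 0.0
time: 10.28
tool_pos: [403.9, 83.7, 17.9]
tcp_rot: [-3.141, -0.001, -0.084]
contact_force: [-0.3, -1.0, 1.9]
grip_width: 22.2
finger_force: 30.0
(array([-0.2,  0.5,  0.9]), array([-3.1415e+00, -8.0000e-04, -8.4300e-02]))
```

```bash
python3 -m creep '[{"hand":0,"tx":0.01,"ty":-0.0015,"tz":0,"spin":0},{"hand":0,"tx":0.012,"ty":0,"tz":0,"spin":0},{"hand":0,"tx":0.012,"ty":0,"tz":0,"spin":0},{"hand":0,"tx":0.01,"ty":0,"tz":0,"spin":0},{"hand":0,"tx":0.004,"ty":0,"tz":0,"spin":0}]'; python3 -m creep '[{"hand":0,"tx":0.004,"ty":0,"tz":0,"spin":0},{"hand":0,"tx":0.004,"ty":0,"tz":0,"spin":0},{"hand":0,"tx":0.004,"ty":0,"tz":0,"spin":0},{"hand":0,"tx":0.004,"ty":0,"tz":0,"spin":0},{"hand":0,"tx":0.004,"ty":0,"tz":0,"spin":0}]'; python3 -c "
from h import *
c=cap('top');cv2.imwrite('pics/p2.png',cv2.resize(c['color'][180:250,235:315,::-1],None,fx=7,fy=7,interpolation=cv2.INTER_CUBIC))"
```

```text
time: 10.9
tool_pos: [451.0, 81.2, 17.8]
tcp_rot: [3.142, 0.002, -0.084]
contact_force: [-8.4, 1.2, 12.9]
grip_width: 22.0
finger_force: 30.0
time: 11.52
tool_pos: [470.1, 79.6, 17.9]
tcp_rot: [3.141, 0.003, -0.084]
contact_force: [-6.5, -0.1, 8.9]
grip_width: 22.0
finger_force: 30.0
```

View pics/p2.png

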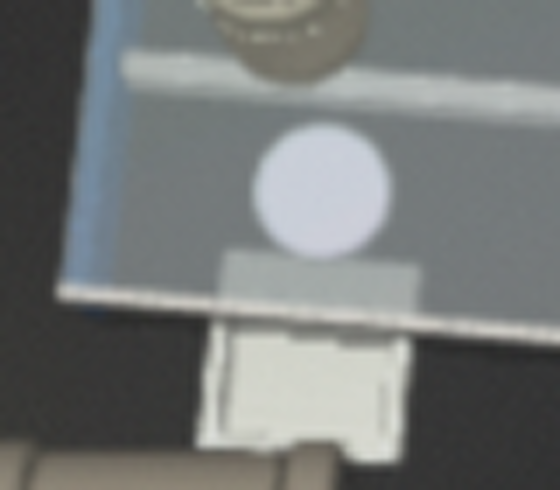

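The tip touches the dish, which sits at (322,190). The scoop's line is about 1.5 mm to its right, so I shift left a touch and push on gently.

```bash
python3 -m creep '[{"hand":0,"tx":0.003,"ty":-0.001,"tz":0,"spin":0},{"hand":0,"tx":0.004,"ty":-0.0005,"tz":0,"spin":0},{"hand":0,"tx":0.004,"ty":0,"tz":0,"spin":0},{"hand":0,"tx":0.004,"ty":0,"tz":0,"spin":0},{"hand":0,"tx":0.004,"ty":0,"tz":0,"spin":0}]'; python3 -m creep '[{"hand":0,"tx":0.003,"ty":0,"tz":0,"spin":0},{"hand":0,"tx":0.003,"ty":0,"tz":0,"spin":0},{"hand":0,"tx":0.003,"ty":0,"tz":0,"spin":0}]';python3 -m creep '[{"hand":0,"tx":0.003,"ty":0,"tz":0,"spin":0},{"hand":0,"tx":0.003,"ty":0,"tz":0,"spin":0},{"hand":0,"tx":0.003,"ty":0,"tz":0,"spin":0}]'
```

```text
time: 12.2
tool_pos: [489.2, 79.5, 17.9]
tcp_rot: [3.141, 0.003, -0.084]
contact_force: [-5.9, -0.3, 9.5]
grip_width: 22.4
finger_force: 30.0
time: 12.58
tool_pos: [498.2, 78.7, 17.9]
tcp_rot: [3.141, 0.003, -0.084]
contact_force: [-6.7, 1.2, 8.5]
grip_width: 21.7
finger_force: 30.0
time: 12.95
tool_pos: [507.2, 78.0, 17.9]
tcp_rot: [3.142, 0.003, -0.084]
contact_force: [-6.4, 0.2, 8.2]
grip_width: 21.7
finger_force: 30.0
```

```bash
python3 -m creep '[{"hand":0,"tx":0.003,"ty":0,"tz":0,"spin":0},{"hand":0,"tx":0.003,"ty":0,"tz":0,"spin":0},{"hand":0,"tx":0.003,"ty":0,"tz":0,"spin":0}]'; python3 -m creep '[{"hand":0,"tx":0.003,"ty":0,"tz":0,"spin":0},{"hand":0,"tx":0.003,"ty":0,"tz":0,"spin":0},{"hand":0,"tx":0.003,"ty":0,"tz":0,"spin":0}]';python3 -m creep '[{"hand":0,"tx":0.003,"ty":0,"tz":0,"spin":0},{"hand":0,"tx":0.003,"ty":0,"tz":0,"spin":0},{"hand":0,"tx":0.003,"ty":0,"tz":0,"spin":0}]'; python3 -c "
from h import *
c=cap('top');cv2.imwrite('pics/p3.png',cv2.resize(c['color'][180:250,235:315,::-1],None,fx=7,fy=7,interpolation=cv2.INTER_CUBIC))"
```

```text
time: 13.32
tool_pos: [516.0, 77.3, 17.9]
tcp_rot: [3.142, 0.003, -0.084]
contact_force: [-6.4, 0.7, 8.4]
grip_width: 21.9
finger_force: 30.0
time: 13.7
tool_pos: [524.7, 76.5, 17.9]
tcp_rot: [3.141, 0.004, -0.084]
contact_force: [-7.1, 0.2, 9.8]
grip_width: 21.7
finger_force: 30.0
time: 14.08
tool_pos: [534.3, 75.7, 17.9]
tcp_rot: [3.142, 0.003, -0.084]
contact_force: [-4.9, 0.5, 7.6]
grip_width: 21.6
finger_force: 30.0
```

View pics/p3.png

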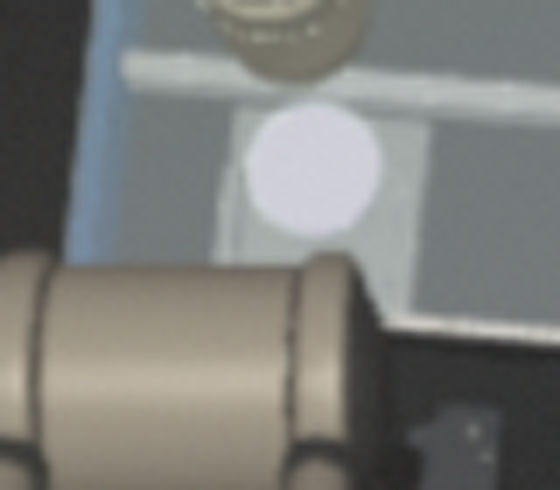

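The dish is at (314,168), against the stop and in between the rails, about 3 mm left of centre. I continue with a slight leftward shift.

```bash
python3 -m creep '[{"hand":0,"tx":0.003,"ty":-0.001,"tz":0,"spin":0},{"hand":0,"tx":0.003,"ty":-0.001,"tz":0,"spin":0}]'; python3 -m creep '[{"hand":0,"tx":0.002,"ty":0,"tz":0,"spin":0},{"hand":0,"tx":0.002,"ty":0,"tz":0,"spin":0}]';python3 -m creep '[{"hand":0,"tx":0.001,"ty":0,"tz":0,"spin":0},{"hand":0,"tx":0.001,"ty":0,"tz":0,"spin":0}]'
```

```text
time: 14.38
tool_pos: [540.6, 77.0, 17.9]
tcp_rot: [3.141, 0.002, -0.084]
contact_force: [-5.0, -0.9, 7.4]
grip_width: 21.9
finger_force: 30.0
time: 14.62
tool_pos: [544.4, 76.8, 17.9]
tcp_rot: [3.141, 0.003, -0.084]
contact_force: [-5.9, 0.6, 7.1]
grip_width: 21.8
finger_force: 30.0
time: 14.88
tool_pos: [546.4, 76.7, 17.9]
tcp_rot: [3.142, 0.003, -0.084]
contact_force: [-5.4, 0.8, 7.0]
grip_width: 21.8
finger_force: 30.0
```

```bash
for i in 1; do python3 -m creep '[{"hand":0,"tx":0.001,"ty":0,"tz":0,"spin":0},{"hand":0,"tx":0.001,"ty":0,"tz":0,"spin":0}]'; python3 -m creep '[{"hand":0,"tx":0.001,"ty":0,"tz":0,"spin":0}]'; python3 -m creep '[{"hand":0,"tx":0.001,"ty":0,"tz":0,"spin":0}]'; python3 -m creep '[{"hand":0,"tx":0.001,"ty":0,"tz":0,"spin":0}]'; done | grep -E 'tool_pos|contact'; python3 -c "
from h import *
c=cap('top');cv2.imwrite('pics/p4.png',cv2.resize(c['color'][180:250,235:315,::-1],None,fx=7,fy=7,interpolation=cv2.INTER_CUBIC))"
```

```text
tool_pos: [548.4, 76.5, 17.9]
contact_force: [-5.7, -0.5, 6.9]
tool_pos: [549.4, 76.4, 17.9]
contact_force: [-6.1, 0.6, 7.4]
tool_pos: [550.5, 76.3, 17.9]
contact_force: [-5.6, 0.5, 7.3]
tool_pos: [551.4, 76.2, 17.9]
contact_force: [-5.1, -0.5, 7.4]
```

```bash
{ python3 -m creep '[{"hand":0,"tx":0.001,"ty":0,"tz":0,"spin":0}]'; python3 -m creep '[{"hand":0,"tx":0.001,"ty":0,"tz":0,"spin":0}]'; python3 -m creep '[{"hand":0,"tx":0.0005,"ty":0,"tz":0,"spin":0}]'; } | grep -E 'tool_pos|contact'; python3 - <<'E'
from h import *
c=cap('top'); np.save('top4.npy',c,allow_pickle=True)
im=c['color'].astype(int); hsv=cv2.cvtColor(c['color'],cv2.COLOR_RGB2HSV)
sub=im[190:225,262:300]; m=((sub[...,2]-sub[...,1])>8)&(sub.sum(2)>500)
ys,xs=np.where(m); print(len(xs),xs.mean()+262,ys.mean()+190,xs.min()+262,xs.max()+262,ys.min()+190,ys.max()+190)
print(plane(c,xs.mean()+262,ys.mean()+190,18))
E
```

```text
tool_pos: [552.4, 76.2, 17.9]
contact_force: [-6.2, -0.4, 6.7]
tool_pos: [553.4, 76.1, 17.9]
contact_force: [-5.7, 1.0, 7.8]
tool_pos: [553.9, 76.0, 17.9]
contact_force: [-6.1, 2.0, 7.6]
160 279.53125 202.45625 272 288 196 208
[687.49595164  65.24772647  18.        ]
```

```bash
python3 - <<'E'
from h import *
c=np.load('top4.npy',allow_pickle=True).item(); s=cap('scene')
a=cv2.resize(c['color'][180:250,240:310,::-1],(400,400),interpolation=cv2.INTER_CUBIC)
b=cv2.resize(s['color'][260:360,260:360,::-1],(400,400),interpolation=cv2.INTER_CUBIC)
cv2.imwrite('pics/m4.png',np.hstack([a,b]))
E
```

```text
(no output)
```

View pics/m4.png

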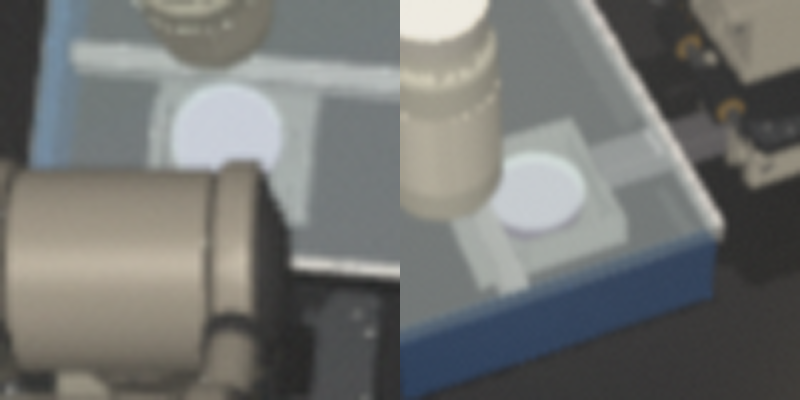

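The right half of the picture shows the dish at (538,192) inside the pan, near the heel wall. The left half shows it at the stop. I creep until the force rises.

```bash
{ python3 -m creep '[{"hand":0,"tx":0.001,"ty":0,"tz":0,"spin":0}]'; python3 -m creep '[{"hand":0,"tx":0.0005,"ty":0,"tz":0,"spin":0}]'; python3 -m creep '[{"hand":0,"tx":0.0005,"ty":0,"tz":0,"spin":0}]';  python3 -m creep '[{"hand":0,"tx":0.0005,"ty":0,"tz":0,"spin":0}]'; } | grep -E 'tool_pos|contact'
```

```text
tool_pos: [554.8, 76.0, 17.9]
contact_force: [-5.8, 0.3, 6.5]
tool_pos: [555.4, 75.9, 17.9]
contact_force: [-5.9, -0.1, 7.0]
tool_pos: [555.9, 75.9, 17.9]
contact_force: [-5.4, 1.0, 7.3]
tool_pos: [556.4, 75.8, 17.9]
contact_force: [-6.0, 0.3, 7.8]
```

```bash
{ python3 -m creep '[{"hand":0,"tx":0.0005,"ty":0,"tz":0,"spin":0}]'; python3 -m creep '[{"hand":0,"tx":0.0005,"ty":0,"tz":0,"spin":0}]'; python3 -m creep '[{"hand":0,"tx":0.0005,"ty":0,"tz":0,"spin":0}]';  python3 -m creep '[{"hand":0,"tx":0.0005,"ty":0,"tz":0,"spin":0}]'; } | grep -E 'tool_pos|contact'; python3 - <<'E'
from h import *
s=cap('scene'); t=cap('top')
P=[]
for c,u,v in((s,294.5,308),(t,279.7,204)):
    P.append(ray(c,u,v))
(o1,d1),(o2,d2)=P
k=np.linalg.lstsq(np.c_[d1,-d2],o2-o1,rcond=None)[0]; a,b=o1+d1*k[0],o2+d2*k[1]; print(a,b)
print(s['color'][300:316:4,278:318:2].sum(2)//3)
E
```

```text
tool_pos: [556.9, 75.8, 17.9]
contact_force: [-4.9, 0.3, 5.8]
tool_pos: [557.4, 75.8, 17.9]
contact_force: [-5.6, 1.0, 7.3]
tool_pos: [557.9, 75.7, 17.9]
contact_force: [-5.2, -0.0, 6.9]
tool_pos: [558.4, 75.7, 17.9]
contact_force: [-5.9, 0.3, 6.9]
[681.49397363  66.69547593  13.24199954] [683.7515952   65.15852089  13.61033072]
[[154 149 142 136 193 211 211 211 210 211 211 206 181 165 155 151 153 153
  154 155]
 [155 148 134 136 195 204 203 203 203 203 203 203 206 203 169 157 153 153
  153 151]
 [141 137 143 189 203 204 203 204 203 203 203 202 202 203 176 163 158 127
  120 119]
 [145 166 182 199 203 203 203 203 203 202 203 204 199 173 164 160 160 156
  125 119]]
```

```bash
{ python3 -m creep '[{"hand":0,"tx":0.0005,"ty":0,"tz":0,"spin":0}]'; python3 -m creep '[{"hand":0,"tx":0.0005,"ty":0,"tz":0,"spin":0}]'; python3 -m creep '[{"hand":0,"tx":0.0005,"ty":0,"tz":0,"spin":0}]';  python3 -m creep '[{"hand":0,"tx":0.0005,"ty":0,"tz":0,"spin":0}]'; } | grep -E 'tool_pos|contact'
```

```text
tool_pos: [558.8, 75.6, 17.9]
contact_force: [-5.2, 0.4, 7.6]
tool_pos: [559.4, 75.6, 17.9]
contact_force: [-4.8, 0.4, 7.5]
tool_pos: [559.9, 75.6, 17.9]
contact_force: [-6.0, 0.3, 7.7]
tool_pos: [560.0, 75.5, 17.9]
contact_force: [-7.4, 0.8, 9.4]
```

```bash
{ python3 -m creep '[{"hand":0,"tx":0.0005,"ty":0,"tz":0,"spin":0}]'; python3 -m creep '[{"hand":0,"tx":0.0005,"ty":0,"tz":0,"spin":0}]'; } | grep -E 'tool_pos|contact'
```

```text
tool_pos: [560.0, 75.5, 17.9]
contact_force: [-8.8, 0.5, 9.4]
tool_pos: [560.1, 75.5, 17.9]
contact_force: [-11.7, 0.7, 11.6]
```

The position stalls and the force climbs, so the dish is seated against the heel. I draw the scoop out gently.

```bash
python3 -m creep '[{"hand":0,"tx":-0.001,"ty":0,"tz":0,"spin":0},{"hand":0,"tx":-0.001,"ty":0,"tz":0,"spin":0},{"hand":0,"tx":-0.002,"ty":0,"tz":0,"spin":0},{"hand":0,"tx":-0.003,"ty":0,"tz":0,"spin":0},{"hand":0,"tx":-0.004,"ty":0,"tz":0,"spin":0}]'; python3 - <<'E'
from h import *
t=cap('top');c=t
im=t['color'].astype(int)
sub=im[185:235,262:300]; m=((sub[...,2]-sub[...,1])>8)&(sub.sum(2)>500)
ys,xs=np.where(m); print(len(xs),xs.min()+262,xs.max()+262,ys.min()+185,ys.max()+185,'before ymin 196')
E
```

```text
time: 18.5
tool_pos: [552.3, 76.1, 17.9]
tcp_rot: [-3.141, -0.002, -0.084]
contact_force: [3.1, -0.3, 4.0]
grip_width: 21.8
finger_force: 30.0
140 272 287 199 210 before ymin 196
```

The dish moved 3 px, about 8 mm, back with the scoop: it is carried.

```bash
python3 -m creep '[{"hand":0,"tx":-0.004,"ty":0,"tz":0,"spin":0},{"hand":0,"tx":-0.005,"ty":0,"tz":0,"spin":0},{"hand":0,"tx":-0.006,"ty":0,"tz":0,"spin":0},{"hand":0,"tx":-0.007,"ty":0,"tz":0,"spin":0},{"hand":0,"tx":-0.008,"ty":0,"tz":0,"spin":0}]';python3 -m creep '[{"hand":0,"tx":-0.008,"ty":0,"tz":0,"spin":0},{"hand":0,"tx":-0.008,"ty":0,"tz":0,"spin":0},{"hand":0,"tx":-0.008,"ty":0,"tz":0,"spin":0},{"hand":0,"tx":-0.008,"ty":0,"tz":0,"spin":0},{"hand":0,"tx":-0.008,"ty":0,"tz":0,"spin":0}]' >/dev/null;python3 -m creep '[{"hand":0,"tx":-0.008,"ty":0,"tz":0,"spin":0},{"hand":0,"tx":-0.008,"ty":0,"tz":0,"spin":0},{"hand":0,"tx":-0.008,"ty":0,"tz":0,"spin":0},{"hand":0,"tx":-0.008,"ty":0,"tz":0,"spin":0},{"hand":0,"tx":-0.008,"ty":0,"tz":0,"spin":0}]' >/dev/null;python3 -m creep '[{"hand":0,"tx":-0.008,"ty":0,"tz":0,"spin":0},{"hand":0,"tx":-0.008,"ty":0,"tz":0,"spin":0},{"hand":0,"tx":-0.008,"ty":0,"tz":0,"spin":0},{"hand":0,"tx":-0.008,"ty":0,"tz":0,"spin":0},{"hand":0,"tx":-0.008,"ty":0,"tz":0,"spin":0}]' >/dev/null;python3 -m creep '[{"hand":0,"tx":-0.008,"ty":0,"tz":0,"spin":0},{"hand":0,"tx":-0.007,"ty":0,"tz":0,"spin":0},{"hand":0,"tx":-0.006,"ty":0,"tz":0,"spin":0},{"hand":0,"tx":-0.004,"ty":0,"tz":0,"spin":0},{"hand":0,"tx":-0.002,"ty":0,"tz":0,"spin":0}]'; python3 - <<'E'
from h import *
o=get_obs();p=o['tool_pos'];R=yawmat(o['tcp_rot'][2])
print(delta([360,399,18]))
t=cap('top');np.save('top5.npy',t,allow_pickle=True)
e=p[:2]+R@[128,0]; u=proj(t,[*e,19]);print(u)
im=t['color'].astype(int); a,b=int(u[0]),int(u[1]); sub=im[b-25:b+25,a-25:a+25]; m=((sub[...,2]-sub[...,1])>8)
cs,_=cv2.findContours(m.astype(np.uint8),0,1);c=max(cs,key=cv2.contourArea);print(cv2.minEnclosingCircle(c),cv2.contourArea(c),'expect 25,25')
E
```

```text
time: 19.18
tool_pos: [521.8, 78.7, 17.9]
tcp_rot: [-3.141, -0.001, -0.084]
contact_force: [5.4, -1.2, 5.2]
grip_width: 22.1
finger_force: 30.0
time: 21.68
tool_pos: [375.4, 91.1, 17.9]
tcp_rot: [-3.141, -0.001, -0.084]
contact_force: [4.6, -0.3, 5.7]
grip_width: 21.9
finger_force: 30.0
(array([-4.130e+01, -3.055e+02, -1.000e-01]), array([-3.1413e+00, -1.5000e-03, -8.4300e-02]))
[273.55346947 262.87381955]
((25.5, 27.5), 8.860122680664062) 229.0 expect 25,25
```

```bash
python3 -m creep '[{"hand":0,"tx":0,"ty":-0.002,"tz":0,"spin":0},{"hand":0,"tx":0,"ty":-0.004,"tz":0,"spin":0},{"hand":0,"tx":-0.001,"ty":-0.006,"tz":0,"spin":0},{"hand":0,"tx":-0.001,"ty":-0.008,"tz":0,"spin":0},{"hand":0,"tx":-0.001,"ty":-0.01,"tz":0,"spin":0}]' >/dev/null;python3 -m creep '[{"hand":0,"tx":-0.0015,"ty":-0.011,"tz":0,"spin":0},{"hand":0,"tx":-0.0015,"ty":-0.011,"tz":0,"spin":0},{"hand":0,"tx":-0.0015,"ty":-0.011,"tz":0,"spin":0},{"hand":0,"tx":-0.0015,"ty":-0.011,"tz":0,"spin":0},{"hand":0,"tx":-0.0015,"ty":-0.011,"tz":0,"spin":0}]';python3 -m creep '[{"hand":0,"tx":-0.0015,"ty":-0.011,"tz":0,"spin":0},{"hand":0,"tx":-0.0015,"ty":-0.011,"tz":0,"spin":0},{"hand":0,"tx":-0.0015,"ty":-0.011,"tz":0,"spin":0},{"hand":0,"tx":-0.0015,"ty":-0.011,"tz":0,"spin":0},{"hand":0,"tx":-0.0015,"ty":-0.011,"tz":0,"spin":0}]' >/dev/null;python3 -m creep '[{"hand":0,"tx":-0.0015,"ty":-0.011,"tz":0,"spin":0},{"hand":0,"tx":-0.0015,"ty":-0.011,"tz":0,"spin":0},{"hand":0,"tx":-0.0015,"ty":-0.011,"tz":0,"spin":0},{"hand":0,"tx":-0.0015,"ty":-0.011,"tz":0,"spin":0},{"hand":0,"tx":-0.0015,"ty":-0.011,"tz":0,"spin":0}]'; python3 -m creep '[{"hand":0,"tx":-0.0015,"ty":-0.011,"tz":0,"spin":0},{"hand":0,"tx":-0.0015,"ty":-0.011,"tz":0,"spin":0},{"hand":0,"tx":-0.0015,"ty":-0.011,"tz":0,"spin":0},{"hand":0,"tx":-0.0015,"ty":-0.011,"tz":0,"spin":0},{"hand":0,"tx":-0.0015,"ty":-0.011,"tz":0,"spin":0}]'; python3 -c "
from h import *
print(delta([360,399,18]))"
```

```text
time: 22.98
tool_pos: [370.7, 176.3, 17.8]
tcp_rot: [3.141, 0.002, -0.085]
contact_force: [0.5, -5.2, 12.1]
grip_width: 21.6
finger_force: 30.1
time: 24.22
tool_pos: [364.9, 286.5, 17.9]
tcp_rot: [3.139, 0.002, -0.085]
contact_force: [0.7, -6.2, 12.0]
grip_width: 21.5
finger_force: 30.1
time: 24.85
tool_pos: [362.2, 341.6, 17.9]
tcp_rot: [3.139, 0.002, -0.085]
contact_force: [0.6, -6.3, 12.5]
grip_width: 21.9
finger_force: 30.1
(array([ -7. , -57. ,  -0.3]), array([ 3.1388e+00,  2.3000e-03, -8.5300e-02]))
```

```bash
python3 -m creep '[{"hand":0,"tx":-0.001,"ty":-0.011,"tz":0,"spin":0},{"hand":0,"tx":-0.001,"ty":-0.011,"tz":0,"spin":0},{"hand":0,"tx":-0.001,"ty":-0.01,"tz":0,"spin":0},{"hand":0,"tx":-0.001,"ty":-0.008,"tz":0,"spin":0},{"hand":0,"tx":-0.001,"ty":-0.006,"tz":0,"spin":0}]' >/dev/null;python3 -m creep '[{"hand":0,"tx":0,"ty":-0.005,"tz":0,"spin":0},{"hand":0,"tx":0,"ty":-0.003,"tz":0,"spin":0},{"hand":0,"tx":0,"ty":-0.002,"tz":0,"spin":0},{"hand":0,"tx":0,"ty":0,"tz":0,"spin":0}]'; python3 -m creep '[{"hand":0.2,"tx":0,"ty":0,"tz":0,"spin":0},{"hand":0.45,"tx":0,"ty":0,"tz":0,"spin":0},{"hand":0.5,"tx":0,"ty":0,"tz":0,"spin":0},{"hand":0.5,"tx":0,"ty":0,"tz":-0.02,"spin":0},{"hand":0.5,"tx":0,"ty":0,"tz":-0.04,"spin":0}]'; python3 -m creep '[{"hand":0.5,"tx":-0.01,"ty":0,"tz":-0.05,"spin":0},{"hand":0.5,"tx":-0.01,"ty":0,"tz":-0.05,"spin":0},{"hand":0.5,"tx":0,"ty":0,"tz":0,"spin":0}]'; python3 - <<'E'
from h import *
for n in('top','scene'):
    t=cap(n);save(t,'end_'+n+'.png'); g=t['color'].astype(int)
    for h in(18,):
        u=proj(t,[487.6,388.4,h]).astype(int); sub=g[u[1]-30:u[1]+30,u[0]-30:u[0]+30]; m=((sub[...,2]-sub[...,1])>8).astype(np.uint8)
        cs,_=cv2.findContours(m,0,1);c=max(cs,key=cv2.contourArea);(x,y),r=cv2.minEnclosingCircle(c)
        print(n,cv2.contourArea(c),r,cv2.boundingRect(c),plane(t,u[0]-30+x,u[1]-30+y,h).round(1))
E
```

```text
time: 25.98
tool_pos: [361.8, 397.5, 17.9]
tcp_rot: [3.139, 0.002, -0.085]
contact_force: [-0.2, -6.0, 12.8]
grip_width: 21.3
finger_force: 30.1
time: 26.6
tool_pos: [361.5, 397.9, 76.1]
tcp_rot: [3.137, 0.005, -0.084]
contact_force: [-0.1, 0.5, -0.7]
grip_width: 45.5
finger_force: 0.0
time: 26.98
tool_pos: [343.7, 402.1, 180.9]
tcp_rot: [-3.137, -0.004, -0.084]
contact_force: [0.4, 0.4, 0.4]
grip_width: 45.9
finger_force: 0.0
top 192.5 8.500100135803223 (25, 23, 16, 17) [484.7 383.3  18. ]Traceback (most recent call last):
  File "<stdin>", line 6, in <module>
ValueError: max() iterable argument is empty
```

The dish measures about 6 mm from the pad's centre. Its offset along the scoop matches the seated position, and sideways it is within the rail slack. The scoop is released and the arm is clear.

```bash
python3 -c "
from plant import close_job
print(close_job())"
```

```text
the job is handed in; nothing more can be done
None
```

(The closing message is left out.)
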